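Nest the cable-duct channel into the cradle

TASK

Two steel U-channels lie side by side in the grey cradle with their open sides up. Take the loose channel of the same length and width, which lies open side down, and nest it over them as it lies: one of its legs down in the trough of each channel, fully seated, in line with them and its ends about level with theirs. Set it down without dropping it, let go, and leave the shorter and the narrower loose channel where they are.

Things in the scene. Friction and masses are not known exactly. Their poses are not given: they have to be found in the camera images.
- channel_mid (a point): Centre, 22 up, of the loose full-size bare steel U-channel: 160 long (its x) x 60 wide (its y) x 44 high (its z, up), sheet 3, about 0.26 kg. It lies open side down: flat web with three dark slots on top, the two legs along its long sides stand on the worktop. Rigid; can be gripped across its 60 mm width at mid-length. Both ends alike.
- cradle: Fixed grey cradle 190 (x) x 152 (y); origin under its centre, on the worktop, z up. Two channels like the full-size one are clipped in it, open side up, long along x, centred at x=0, y=+-38. Troughs: y 11 to 65 either side, floor at z 9, leg tops at z 50; rib between, top z 26. A nested channel straddles both inner legs, leg edges on the floors, its centre at (0, 0, 31). Both ends alike.
- short_mid (a point): Centre, half-way up, of a loose channel that is too short: 100 (its x) x 60 (its y) x 44 high, two dark slots, open side down. Not to be used.
- narrow_mid (a point): Centre, half-way up, of a loose channel that is too narrow: 160 (its x) x 36 (its y) x 44 high, open side down. Not to be used.

How it is judged:
At the end, for the whole second after the job is handed in: The full-size channel rests released, open side down, over the two in the cradle: seated within 4 mm, its centre within 15 mm of the cradle's middle lengthwise and crosswise, long axis within 10 degrees, level within 6 degrees; the short and narrow channels within 30 mm of their starts (x of channel_mid in the frame of cradle between -0.015 and 0.015 m and y of channel_mid in the frame of cradle between -0.015 and 0.015 m and z of channel_mid in the frame of cradle between 0.027 and 0.035 m and angle between the x axis of channel_mid and the x axis of cradle, either way round below 0.175 rad and angle between channel_mid's own z axis and vertical below 0.1 rad and linear speed of channel below 0.02 m/s and distance of each of short_mid, narrow_mid from where it was at the start of the episode below 0.03 m); the robot touches nothing.
It fails at once if the short or the narrow channel is moved more than 30 mm (distance of any of short_mid, narrow_mid from where it was at the start of the episode above 0.03 m).
It fails at once if the channel is dropped from more than about 25 mm: it falls free of the fingers at over 0.7 m/s (contact force between the fingers and channel below 0.5 N and linear speed of channel above 0.7 m/s).
It also fails if it takes over 37 s, if anything falls off the work surface, if the arm or the gripper's body presses on something with over 40 N, if the wrist force passes 120 N, or if a joint passes its speed limit or range.

ROBOT

A 6-joint arm with a two-finger parallel gripper is mounted at the origin on a cart in front of the work surface, level with it; the furniture and walls round the work are solid. World frame = base frame: x ahead of the robot, y to its left, z up, the work surface at z = 0. Lengths are in m, angles in rad, forces in N, time in s.
With the tool pointing down it reaches from about 0.3 to 0.775 m from the base axis. Payload 14.6 kg.
Tool frame: the origin (TCP) lies on the centre line of the jaws, within the pads' length; the fingertips stand 19 mm ahead of it and the grasp point (between the pads) is the TCP; z points along the fingers, x is the direction in which the jaws open and shut, and the axes are right-handed (so a half turn about z gives the same grasp; the last joint's range is limited). The gripper opens to 94 mm and grips with 3 to 60 N. Pads are 16 mm wide; open, the fingers measure 119 mm over their backs; the gripper's body (75 mm by 177 mm) begins 78 mm behind the grasp point.
Start: joints at [-1.257, 0.3, 1.521, -0, 1.321, -0.067], TCP at [0.204, -0.511, 0.224] pointing down, gripper open.
Joint ranges: [-3.03, 3.03], [-0.79, 2.21], [0.23, 2.52], [-1.04, 4.18], [0, 3.07], [-2.55, 2.55]. Speed limits (rad/s): [2.22, 2.22, 2.57, 3.14, 3.14, 3.14].

INTERFACE

Orientations are given as [roll, pitch, yaw] about the fixed x, y, z axes, in that order (R = Rz(yaw) Ry(pitch) Rx(roll)).
In Python, from station import ctrl, imaging gives the robot as it stands.
- The arm moves only by the shell command python3 -m handwheel 'ROWS' [OPENING] [FORCE]. ROWS is JSON, a list that holds one entry, the list of rows, each a list of 4 numbers: the shift along the tool's x, y, z in m, then the turn about the tool's z in rad. A call has 1 to 10 rows; each row shifts and turns the pose as measured when the row begins, along the tool's axes as they then stand; what a row does not reach is not made up. A row lasts 1/10 s, in which the tool goes at most 50 mm and 8.59 degrees, less where a joint would pass 70% of its speed; a pose out of reach is approached as far as the arm can. A call is refused whole if a number of a shift passes 0.05 or a number of a turn 0.15, either way. A call with a gripper value outside its range is refused whole. OPENING is the finger opening in m, from 0 to 0.094, set as the call begins (- or left out, the last holds). The fingers move at their own pace and stop on an object; FORCE is the grip in N (left out, the last holds). Time passes only in rows, so rows that do not move let the fingers close. It gives the time, the measured TCP pose, the force and the opening at its end, in the units of the state.
- ctrl.get_obs(): the state, without advancing time (a new reading comes with each control period).
- imaging.camera(name): name is "scene" or "side" or "wrist"; returns the picture (384x512x3 uint8, red, green, blue); there is no depth.
- imaging.camera_model(name): a dict with "camera_matrix" (3x3 intrinsics, pixels), "position" and "attitude" of the camera in the world. Camera axes: x right, y up, looking along -z (the intrinsics and any distortion apply to the point x, -y, -z); pixel columns grow to the right and rows downward; lengths in m; the calibration is good to about 2 mm. A picture is of the moment at which its call begins: read the wrist's pose just before it. camera_model takes no time and is no camera call; for the wrist camera it gives the pose at the moment of the call.
- ctrl.hand_in(): hands the job in, once; it reports no verdict.
The state is a dict: "time_s": time; "qpos": joint angles; "joint_vel": joint speeds; "tau": joint torques, N m; "ee_pos": TCP position; "eef_rot": TCP orientation; "force": force on the tool from outside, world axes, zero at the start; "moment": the same for the moment, N m; "grip_width": finger opening in m.
Only numpy, scipy, OpenCV 4.12 (cv2) and the standard library are available. Lean on these libraries where they do the work, as an engineer would, in place of code of your own. Each camera call takes 0.05 s, during which the arm holds its last target. There are 200 camera calls.

## Working session

There is one attempt and no reset: what is moved stays moved. The work goes in short steps, Python scripts to look and compute and a shell command to move; the robot and the scene stay as the last step left them, time stands still between calls to the robot, and variables do not carry over. Pictures are saved under pics/ and viewed, about 8 in all and at most 12, crops included, and the job is handed in when it is done.

```bash
mkdir -p pics
cat > h.py <<'E'
import numpy as np, cv2
from station import ctrl, imaging
from scipy.spatial.transform import Rotation as R
def save(cam,name):
    im=imaging.camera(cam); cv2.imwrite(f'pics/{name}.png',im[:,:,::-1]); return im
E
python3 - <<'E'
from h import *
np.set_printoptions(precision=4,suppress=True)
print(ctrl.get_obs())
for c in ['scene','side','wrist']:
    m=imaging.camera_model(c); print(c,m); save(c,c+'0')
a=[cv2.imread(f'pics/{c}0.png') for c in ('scene','side')]
cv2.imwrite('pics/both.png',np.vstack(a)[:, :])
E
```

```text
{'time_s': 0.0, 'qpos': array([-1.2566,  0.3005,  1.5216,  0.    ,  1.3207, -0.0666]), 'joint_vel': array([ 0.0004,  0.0004, -0.001 , -0.0002, -0.0005,  0.0008]), 'tau': array([  0.0004, -53.1797, -35.2738,   0.0709,   0.0243,  -0.0001]), 'ee_pos': array([ 0.2043, -0.5104,  0.2239]), 'eef_rot': array([-3.1415,  0.0012, -1.19  ]), 'force': array([ 1.1933, -0.3435,  0.0332]), 'moment': array([-0.0005, -0.025 ,  0.0269]), 'grip_width': 0.09396479784359231}
scene {'camera_matrix': array([[464.6038,   0.    , 254.8686],
       [  0.    , 464.6038, 195.1728],
       [  0.    ,   0.    ,   1.    ]]), 'position': array([-0.2573,  0.6236,  0.5534]), 'attitude': array([ 1.1268, -0.017 , -2.2794])}
side {'camera_matrix': array([[493.5161,   0.    , 253.4452],
       [  0.    , 493.5161, 189.1239],
       [  0.    ,   0.    ,   1.    ]]), 'position': array([ 0.3581, -1.0922,  0.6791]), 'attitude': array([ 1.0392,  0.004 , -0.1715])}
wrist {'camera_matrix': array([[277.5281,   0.    , 256.5114],
       [  0.    , 277.5281, 187.3864],
       [  0.    ,   0.    ,   1.    ]]), 'position': array([ 0.2805, -0.4805,  0.3826]), 'attitude': array([-0.2844,  0.0014, -1.1904])}
```

View pics/scene0.png

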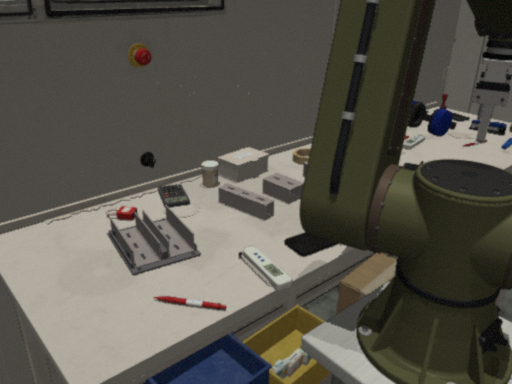

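View pics/side0.png

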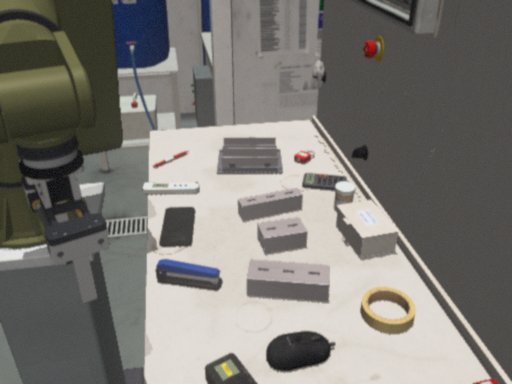

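The side view shows the full-size channel at about (288,275), the short one at (282,233), the narrow one at (270,203) and the cradle at (250,156). The scene view shows the cradle at (153,240).

```bash
cat >> h.py <<'E'
def ray(m,uv):
    K=np.array(m['camera_matrix']); p=np.linalg.inv(K)@[uv[0],uv[1],1]
    return np.array(m['position']), R.from_euler('xyz',m['attitude']).as_matrix()@(p*[1,-1,-1])
def plane(m,uv,z):
    o,d=ray(m,uv); return o+d*(z-o[2])/d[2]
def two(m1,uv1,m2,uv2):
    a,d=ray(m1,uv1); b,e=ray(m2,uv2); d/=np.linalg.norm(d); e/=np.linalg.norm(e)
    s,t=np.linalg.lstsq(np.c_[d,-e],b-a,rcond=None)[0]; p,q=a+s*d,b+t*e
    return (p+q)/2, np.linalg.norm(p-q)
E
python3 - <<'E'
from h import *
np.set_printoptions(precision=3,suppress=True)
m=imaging.camera_model('side')
for n,uv,z in [('full',(289,271),.044),('fl',(250,261),.044),('fr',(329,264),.044),('short',(282,227),.044),('narrow',(270,198),.044),('cradle',(250,160),.01),('cFL',(218,173),.005),('cFR',(281,173),.005)]: print(n,plane(m,uv,z))
print(plane(imaging.camera_model('scene'),(153,245),.01))
im=cv2.imread('pics/side0.png')[120:310,200:350]
cv2.imwrite('pics/crop.png',cv2.resize(im,None,fx=3,fy=3,interpolation=cv2.INTER_CUBIC))
E
```

```text
full [ 0.555 -0.355  0.044]
fl [ 0.484 -0.311  0.044]
fr [ 0.639 -0.348  0.044]
short [ 0.574 -0.204  0.044]
narrow [ 0.573 -0.078  0.044]
cradle [0.569 0.199 0.01 ]
cFL [0.467 0.145 0.005]
cFR [0.644 0.113 0.005]
[0.55  0.216 0.01 ]
```

View pics/crop.png

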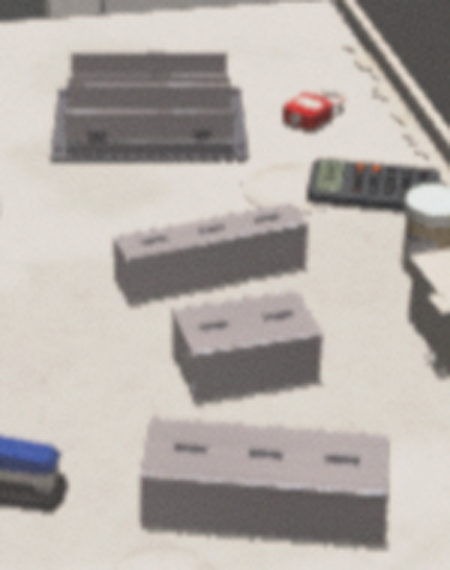

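View pics/wrist0.png

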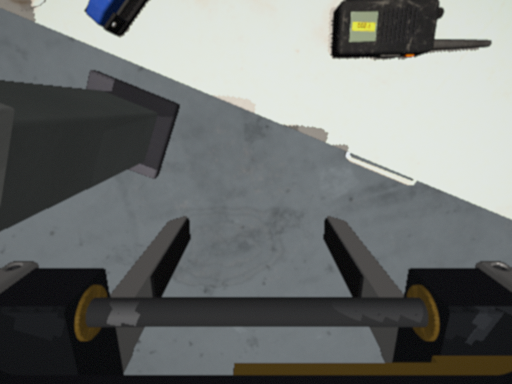

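The crop puts the full channel's top corners at about (250,260), (329,266), (329,284) and (247,279) in the side image, with its middle slot at (288,272). The wrist view doesn't show any channels yet. Next I move to look from above.

```bash
cat > go.py <<'E'
import sys
from h import *
# work out how far to go: x y z yaw n
x,y,z,yaw,n=map(float,sys.argv[1:6]); n=int(n)
o=ctrl.get_obs(); p=np.array(o['ee_pos']); y0=o['eef_rot'][2]
d=(np.array([x,y,z])-p)/n; dy=(yaw-y0+np.pi)%(2*np.pi)-np.pi
for i in range(n):
    M=R.from_euler('xyz',[np.pi,0,y0+dy*i/n]).as_matrix()
    print(np.round(M.T@d,4).tolist(),round(-dy/n,3))
E
python3 go.py 0.50 -0.345 0.25 -1.8 9
```

```text
[-0.0049, -0.0373, -0.0029] 0.068
[-0.0074, -0.0369, -0.0029] 0.068
[-0.0099, -0.0363, -0.0029] 0.068
[-0.0123, -0.0356, -0.0029] 0.068
[-0.0147, -0.0347, -0.0029] 0.068
[-0.017, -0.0336, -0.0029] 0.068
[-0.0192, -0.0324, -0.0029] 0.068
[-0.0214, -0.031, -0.0029] 0.068
[-0.0234, -0.0295, -0.0029] 0.068
```

```bash
python3 -m handwheel '[[[-0.005,-0.037,-0.003,0.068],[-0.007,-0.037,-0.003,0.068],[-0.01,-0.036,-0.003,0.068],[-0.012,-0.036,-0.003,0.068],[-0.015,-0.035,-0.003,0.068],[-0.017,-0.034,-0.003,0.068],[-0.019,-0.032,-0.003,0.068],[-0.021,-0.031,-0.003,0.068],[-0.023,-0.03,-0.003,0.068],[0,0,0,0]]]' 0.094
python3 - <<'E'
from h import *
np.set_printoptions(precision=4,suppress=True)
print(imaging.camera_model('wrist')); save('wrist','w1')
E
```

```text
time_s: 1.15
ee_pos: [0.5126, -0.3422, 0.2491]
eef_rot: [3.137, 0.004, -1.831]
force: [-0.0, 0.5, -0.5]
grip_width: 0.0941
{'camera_matrix': array([[277.5281,   0.    , 256.5114],
       [  0.    , 277.5281, 187.3864],
       [  0.    ,   0.    ,   1.    ]]), 'position': array([ 0.5924, -0.3646,  0.4074]), 'attitude': array([-0.2892,  0.0045, -1.8316])}
```

View pics/w1.png

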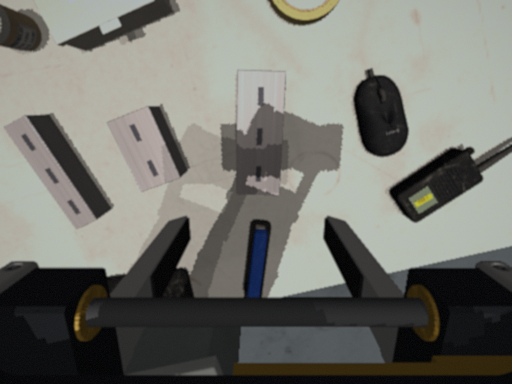

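The wrist view shows the full channel's top face at corners of about (237,70), (286,71), (281,194) and (235,190). Its slots are at (261,94), (259,136) and (258,173). I'll find the slots in both the side and wrist images and triangulate.

Run:
```python
from h import *
np.set_printoptions(precision=4,suppress=True)
def slots(f,box):
    x0,y0,x1,y1=box; g=cv2.cvtColor(cv2.imread(f),cv2.COLOR_BGR2GRAY)[y0:y1,x0:x1]
    b=cv2.morphologyEx(g,cv2.MORPH_BLACKHAT,np.ones((15,15)) if 'w1' in f else np.ones((7,5)).astype('uint8'))
    _,t=cv2.threshold(b,0,255,cv2.THRESH_OTSU)
    n,l,s,c=cv2.connectedComponentsWithStats(t)
    i=[k for k in np.argsort(-s[:,4]) if k][:4]
    for k in i: print(f,s[k],c[k]+[x0,y0])
slots('pics/w1.png',(242,75,279,188)); slots('pics/side0.png',(254,263,326,280))
```

```text
pics/w1.png [ 16  12  15  21 152] [262.0263  98.4013]
pics/w1.png [  0 101  14  12  75] [245.4133 182.6133]
pics/w1.png [15 54  5 16 67] [259.1642 136.403 ]
pics/w1.png [14 93  8 14 56] [258.2679 175.375 ]
pics/side0.png [54  8 12  4 39] [313.3333 272.7692]
pics/side0.png [29  6 11  5 34] [287.8824 271.0294]
pics/side0.png [ 4  5 11  3 30] [262.8667 269.0333]
pics/side0.png [ 0 16  2  1  2] [254.5 279. ]
```

Run:
```python
from h import *
np.set_printoptions(precision=4,suppress=True)
s=imaging.camera_model('side'); w=imaging.camera_model('wrist')
P=[two(w,a,s,b) for a,b in [((261.3,95),(313.3,272.8)),((259.2,136.4),(287.9,271)),((258.3,174),(262.9,269))]]
for p in P: print(p)
W=[plane(w,a,.044) for a in [(261.3,95),(259.2,136.4),(258.3,174)]]; print(np.array(W))
for a,b in ((P[0][0],P[2][0]),(W[0],W[2])): print(np.linalg.norm(a-b),np.arctan2(*(a-b)[1::-1]))
C=[plane(w,a,.044) for a in [(237,70),(286,71),(281,194),(235,190)]]
print(np.array(C),np.mean(C,0),[np.linalg.norm(C[i]-C[i-1]) for i in range(4)])
l=(C[0]+C[1]-C[2]-C[3]); print(np.arctan2(l[1],l[0]))
for a in [(134,158),(152,163)]: print('short/narrow approx',plane(w,a,.044))
```

```text
(array([ 0.6001, -0.3724,  0.0469]), np.float64(0.0015203201532777864))
(array([ 0.5522, -0.3571,  0.0458]), np.float64(0.0006973863209320686))
(array([ 0.5046, -0.3434,  0.0466]), np.float64(0.0005965723651603965))
[[ 0.6009 -0.3727  0.044 ]
 [ 0.5524 -0.3572  0.044 ]
 [ 0.5043 -0.3433  0.044 ]]
0.0998117352713443 -0.2949136695913867
0.10098621778859629 -0.2946796728952813
[[ 0.6363 -0.3514  0.044 ]
 [ 0.6199 -0.4086  0.044 ]
 [ 0.4689 -0.3663  0.044 ]
 [ 0.4906 -0.3067  0.044 ]] [ 0.5539 -0.3583  0.044 ] [np.float64(0.1523913577564479), np.float64(0.05943647740905377), np.float64(0.15681217079743653), np.float64(0.06337251904235153)]
-0.2852105655304564
short/narrow approx [ 0.5675 -0.1896  0.044 ]
short/narrow approx [ 0.5551 -0.2102  0.044 ]
```

Slots triangulate to a height of 46 mm (44 expected) with a 100 mm span. The centre is about (0.5524, -0.357) with yaw -0.294. I approach with tool yaw -1.865.

```bash
python3 go.py 0.5524 -0.357 0.09 -1.865 6
```

```text
[0.0005, -0.0072, 0.0265] 0.006
[0.0004, -0.0073, 0.0265] 0.006
[0.0004, -0.0073, 0.0265] 0.006
[0.0003, -0.0073, 0.0265] 0.006
[0.0003, -0.0073, 0.0265] 0.006
[0.0002, -0.0073, 0.0265] 0.006
```

```bash
python3 -m handwheel '[[[0,-0.007,0.026,0.006],[0,-0.007,0.026,0.006],[0,-0.007,0.026,0.006],[0,-0.007,0.026,0.006],[0,-0.007,0.026,0.006],[0,-0.007,0.026,0.006],[0,0,0,0]]]' 0.094
python3 go.py 0.5524 -0.357 0.030 -1.865 4
python3 - <<'E'
from h import *
np.set_printoptions(precision=4,suppress=True)
print(imaging.camera_model('wrist')); save('wrist','w2')
E
```

```text
time_s: 1.9
ee_pos: [0.546, -0.3588, 0.087]
eef_rot: [3.135, 0.003, -1.866]
force: [-0.6, 0.5, -0.2]
grip_width: 0.094
[-0.0009, -0.0014, 0.0142] -0.0
[-0.0009, -0.0014, 0.0142] -0.0
[-0.0009, -0.0014, 0.0142] -0.0
[-0.0009, -0.0014, 0.0142] -0.0
{'camera_matrix': array([[277.5281,   0.    , 256.5114],
       [  0.    , 277.5281, 187.3864],
       [  0.    ,   0.    ,   1.    ]]), 'position': array([ 0.6253, -0.3839,  0.245 ]), 'attitude': array([-0.2914,  0.0032, -1.8668])}
```

View pics/w2.png

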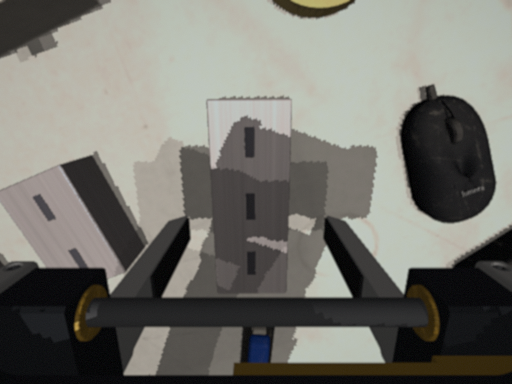

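The channel lies between the open fingers, with slots at (249,142), (251,206) and (252,262), so it is well aligned. I descend and grip.

```bash
python3 -m handwheel '[[[-0.001,-0.0015,0.014,0],[-0.001,-0.0015,0.014,0],[-0.001,-0.0015,0.014,0],[-0.001,-0.0015,0.014,0],[0,0,0,0]]]' 0.094
python3 -m handwheel '[[[0,0,0,0],[0,0,0,0],[0,0,0,0],[0,0,0,0],[0,0,0,0],[0,0,0,0],[0,0,0,0]]]' 0.05 40
python3 -m handwheel '[[[0,0,-0.03,0],[0,0,-0.03,0],[0,0,-0.04,0],[0,0,-0.04,0],[0,0,-0.04,0],[0,0,-0.03,0],[0,0,0,0]]]'
```

```text
time_s: 2.45
ee_pos: [0.5535, -0.3586, 0.033]
eef_rot: [-3.141, -0.0, -1.866]
force: [-0.7, 0.4, -0.6]
grip_width: 0.0937
time_s: 3.15
ee_pos: [0.554, -0.3587, 0.0343]
eef_rot: [-3.139, -0.001, -1.866]
force: [0.8, 0.5, -1.5]
grip_width: 0.0601
time_s: 3.85
ee_pos: [0.5524, -0.3579, 0.2497]
eef_rot: [3.138, 0.001, -1.866]
force: [0.0, -0.6, -2.2]
grip_width: 0.0595
```

It is gripped at 60 mm and lifted. I carry it to a viewing spot beside the cradle, so the held part doesn't hide the cradle.

```bash
python3 go.py 0.50 0.05 0.25 -1.75 10
```

```text
[-0.0375, 0.0169, -0.0] -0.012
[-0.0377, 0.0165, -0.0] -0.012
[-0.0379, 0.016, -0.0] -0.012
[-0.0381, 0.0156, -0.0] -0.012
[-0.0382, 0.0151, -0.0] -0.012
[-0.0384, 0.0147, -0.0] -0.012
[-0.0386, 0.0142, -0.0] -0.012
[-0.0387, 0.0138, -0.0] -0.012
[-0.0389, 0.0133, -0.0] -0.012
[-0.0391, 0.0129, -0.0] -0.012
```

```bash
python3 -m handwheel '[[[-0.02,0.009,0,-0.012],[-0.037,0.017,0,-0.012],[-0.038,0.016,0,-0.012],[-0.038,0.016,0,-0.012],[-0.038,0.015,0,-0.012],[-0.038,0.015,0,-0.012],[-0.038,0.014,0,-0.012],[-0.038,0.014,0,-0.012],[-0.038,0.013,0,-0.012],[-0.03,0.01,0,-0.012]]]'
python3 -m handwheel '[[[-0.01,0.003,0,0],[0,0,0,0],[0,0,0,0]]]'
python3 - <<'E'
from h import *
np.set_printoptions(precision=4,suppress=True)
print(imaging.camera_model('wrist')); save('wrist','w3')
E
```

```text
time_s: 4.85
ee_pos: [0.4935, 0.0294, 0.2343]
eef_rot: [3.12, 0.003, -1.748]
force: [0.7, -0.2, -1.8]
grip_width: 0.0596
time_s: 5.15
ee_pos: [0.4907, 0.0424, 0.2311]
eef_rot: [3.116, 0.003, -1.744]
force: [-0.5, 0.1, -2.3]
grip_width: 0.0596
{'camera_matrix': array([[277.5281,   0.    , 256.5114],
       [  0.    , 277.5281, 187.3864],
       [  0.    ,   0.    ,   1.    ]]), 'position': array([0.5754, 0.0267, 0.3875]), 'attitude': array([-0.3108,  0.0032, -1.7444])}
```

View pics/w3.png

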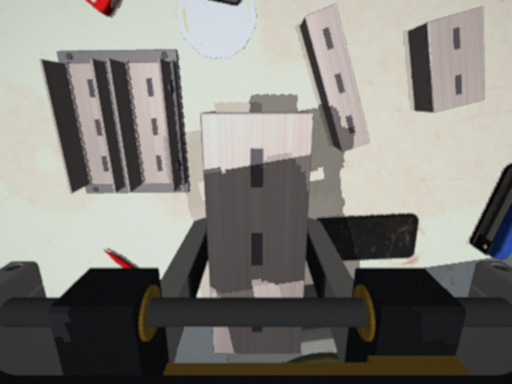

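The wrist view shows the cradle clearly beside the held part. The left trough's slots are at (91,88), (98,127) and (105,164), and the right trough's at (151,87), (154,128) and (158,163).

```bash
cat >> h.py <<'E'
def slot(f,c,r=9):
    g=cv2.cvtColor(cv2.imread(f),cv2.COLOR_BGR2GRAY); x,y=c
    p=g[y-r-4:y+r+5,x-r+3:x+r-2].astype(float); w=np.clip((np.median(p)+p.min())/2-p,0,None)
    v,u=np.mgrid[y-r-4:y+r+5,x-r+3:x+r-2]; return np.array([(w*u).sum(),(w*v).sum()])/w.sum()
E
python3 - <<'E'
from h import *
np.set_printoptions(precision=4,suppress=True)
w=imaging.camera_model('wrist')
S=[(91,88),(98,127),(105,164),(151,87),(154,128),(158,163)]
uv=[slot('pics/w3.png',s) for s in S]; print(np.array(uv))
np.savez('v3.npz',uv=uv,pos=w['position'],att=w['attitude'])
P=np.array([plane(w,u,.009) for u in uv]);print(P)
print(P.mean(0),(P[1]+P[4])/2,np.linalg.norm(P[1]-P[4]))
for a,b in((0,2),(3,5)): d=P[a]-P[b]; print(np.linalg.norm(d),np.arctan2(d[1],d[0]))
for uv in [(249,167),(250,249)]: print(uv,plane(w,uv,.2411))
print(ctrl.get_obs()['ee_pos'],ctrl.get_obs()['eef_rot'])
E
```

```text
[[ 93.6991  83.174 ]
 [101.1157 121.7856]
 [108.4054 158.3569]
 [149.4705  86.7796]
 [154.1872 126.2372]
 [158.7306 162.8853]]
[[0.6299 0.2297 0.009 ]
 [0.5821 0.2369 0.009 ]
 [0.533  0.2438 0.009 ]
 [0.6133 0.1606 0.009 ]
 [0.5643 0.1687 0.009 ]
 [0.5148 0.1767 0.009 ]]
[0.5729 0.2027 0.009 ] [0.5732 0.2028 0.009 ] 0.07043869652910939
0.09786209353546117 -0.14491088717201706
0.09984536411933927 -0.16283340614550862
(249, 167) [0.5414 0.037  0.2411]
(250, 249) [0.4919 0.0455 0.2411]
[0.4907 0.0422 0.2311] [ 3.1154  0.0026 -1.7446]
```

```bash
python3 go.py 0.55 0.075 0.21 -1.734 3
```

```text
[-0.0142, -0.0176, 0.007] -0.004
[-0.0141, -0.0176, 0.007] -0.004
[-0.0141, -0.0177, 0.007] -0.004
```

```bash
python3 -m handwheel '[[[-0.014,-0.018,0.007,-0.004],[-0.014,-0.018,0.007,-0.004],[-0.014,-0.018,0.007,-0.004],[0,0,0,0],[0,0,0,0]]]'
python3 - <<'E'
from h import *
np.set_printoptions(precision=4,suppress=True)
w=imaging.camera_model('wrist');print(w['position'],w['attitude']); save('wrist','w4')
np.savez('v4.npz',pos=w['position'],att=w['attitude'])
im=cv2.imread('pics/w4.png'); cv2.imwrite('pics/w4c.png',cv2.resize(im[30:280,0:220],None,fx=2.4,fy=2.4,interpolation=cv2.INTER_CUBIC))
im=cv2.imread('pics/w3.png')
E
```

```text
time_s: 5.7
ee_pos: [0.5535, 0.0689, 0.2065]
eef_rot: [3.115, 0.002, -1.741]
force: [-0.3, -0.0, -3.0]
grip_width: 0.0597
[0.6386 0.0535 0.3629] [-0.3116  0.0024 -1.7411]
```

View pics/w4c.png

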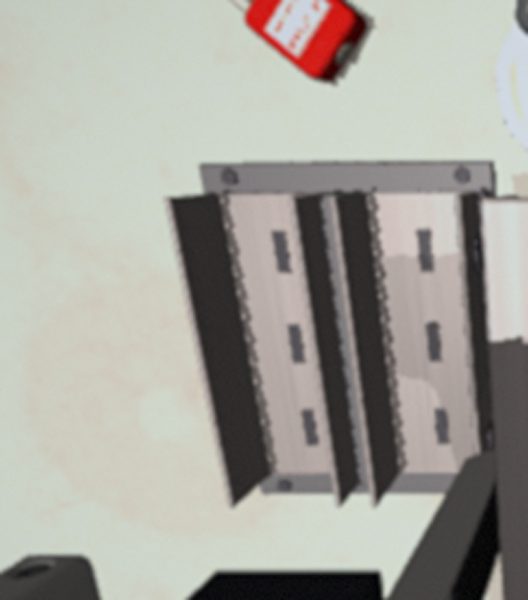

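The crop shows left slots at crop pixels (282,251), (297,343) and (310,427), and right slots at (425,250), (434,342) and (442,427). I triangulate these with the previous view.

Run:
```python
from h import *
np.set_printoptions(precision=4,suppress=True)
K=imaging.camera_model('wrist')['camera_matrix']
def mod(f): v=np.load(f); return dict(camera_matrix=K,position=v['pos'],attitude=v['att'])
a,b=mod('v3.npz'),mod('v4.npz')
U3=[(91,88),(98,127),(105,164),(149.5,87),(154.2,126.2),(158.7,162.9)]
U4=[(x/2.4,30+y/2.4) for x,y in [(282,251),(297,343),(310,427),(425,250),(434,342),(442,427)]]
for p,q in zip(U3,U4): print(two(a,p,b,q))
for m,U in((a,U3),(b,U4)):
    P=np.array([plane(m,u,.009) for u in U]); print(P.mean(0),np.linalg.norm(P[1]-P[4]),[np.arctan2(*(P[i]-P[i+2])[1::-1]) for i in (0,3)],np.linalg.norm(P[0]-P[2]),np.arctan2(*(P[1]-P[4])[1::-1])-np.pi/2)
T=np.array([plane(b,(x/2.4,30+y/2.4),.05) for x,y in [(340,505),(375,505),(297,195),(338,195)]]); print(T,T.mean(0))
```

```text
(array([0.6251, 0.2355, 0.0082]), np.float64(0.00023023132226488517))
(array([0.5764, 0.2409, 0.0129]), np.float64(0.0002528497804184623))
(array([0.5259, 0.2526, 0.0065]), np.float64(0.00012970956286640216))
(array([0.6129, 0.1603, 0.0099]), np.float64(7.831837027490359e-06))
(array([0.5644, 0.1671, 0.0133]), np.float64(3.090585957263883e-06))
(array([0.5154, 0.1752, 0.0131]), np.float64(3.3762614814424977e-05))
[0.5699 0.206  0.009 ] 0.07558699514476776 [np.float64(-0.16104644700937007), np.float64(-0.1633228076595236)] 0.10002436939369946 -0.15997187377502753
[0.5696 0.2058 0.009 ] 0.0753939424550352 [np.float64(-0.16317664378720287), np.float64(-0.16101042326899084)] 0.099738516249803 -0.16219833247073123
[[0.4945 0.2263 0.05  ]
 [0.4914 0.2081 0.05  ]
 [0.6497 0.1991 0.05  ]
 [0.6465 0.1808 0.05  ]] [0.5705 0.2036 0.05  ]
```

The cradle centre is (0.570, 0.2055) and its yaw is -0.162. The floor measures about 11 mm (9 expected) and the trough spacing 75.5 mm (76 expected). Next I move above it.

```bash
python3 go.py 0.57 0.205 0.20 -1.733 4
```

```text
[-0.0342, 0.0017, 0.0016] -0.002
[-0.0342, 0.0016, 0.0016] -0.002
[-0.0343, 0.0015, 0.0016] -0.002
[-0.0343, 0.0015, 0.0016] -0.002
```

```bash
python3 -m handwheel '[[[-0.034,0.0015,0.0015,-0.002],[-0.034,0.0015,0.0015,-0.002],[-0.034,0.0015,0.0015,-0.002],[-0.034,0.0015,0.0015,-0.002],[0,0,0,0],[0,0,0,0]]]'
python3 go.py 0.57 0.205 0.10 -1.733 5
```

```text
time_s: 6.35
ee_pos: [0.57, 0.2027, 0.2032]
eef_rot: [3.117, 0.002, -1.74]
force: [-0.9, 0.2, -1.8]
grip_width: 0.0594
[-0.0004, 0.0001, 0.0206] -0.001
[-0.0004, 0.0001, 0.0206] -0.001
[-0.0004, 0.0001, 0.0206] -0.001
[-0.0004, 0.0001, 0.0206] -0.001
[-0.0004, 0.0001, 0.0206] -0.001
```

```bash
python3 -m handwheel '[[[-0.0005,0,0.02,-0.001],[-0.0005,0,0.02,-0.001],[-0.0005,0,0.02,-0.001],[-0.0005,0,0.02,-0.001],[-0.0005,0,0.02,-0.001],[0,0,0,0]]]'
python3 - <<'E'
from h import *
save('wrist','w5'); save('side','s5')
a=cv2.imread('pics/w5.png'); b=cv2.imread('pics/s5.png')[100:220,180:330]
b=cv2.resize(b,(400,320),interpolation=cv2.INTER_CUBIC); a=cv2.resize(a,(400,300))
o=np.zeros((320,800,3),'uint8'); o[:300,:400]=a; o[:,400:]=b; cv2.imwrite('pics/m5.png',o)
E
python3 go.py 0.57 0.205 0.05 -1.733 5
```

```text
time_s: 6.95
ee_pos: [0.5687, 0.1975, 0.1033]
eef_rot: [3.122, 0.003, -1.743]
force: [0.3, -1.0, -2.9]
grip_width: 0.0598
[-0.0013, 0.0003, 0.0113] -0.002
[-0.0013, 0.0003, 0.0113] -0.002
[-0.0013, 0.0003, 0.0113] -0.002
[-0.0013, 0.0003, 0.0113] -0.002
[-0.0013, 0.0002, 0.0113] -0.002
```

View pics/m5.png

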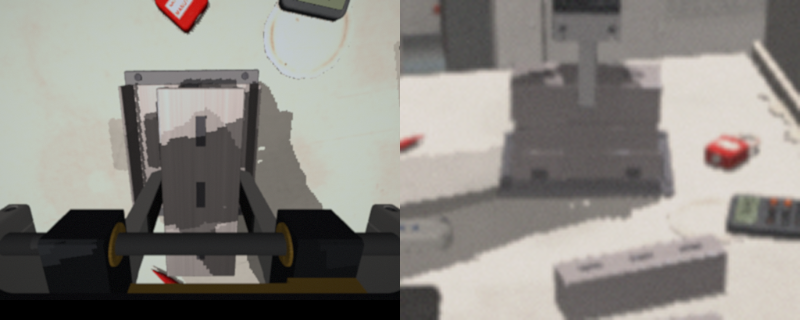

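The held channel hangs centred over the cradle, web at columns 158–243 between the outer legs at 128 and 258. It sits slightly to −y, consistent with the 7 mm shown by the pose. I correct this while it is still above the leg tops.

```bash
python3 -m handwheel '[[[-0.004,0,0.003,-0.003],[-0.004,0,0.003,-0.003],[-0.001,0,0.003,-0.003],[0,0,0,0]]]'
python3 go.py 0.57 0.205 0.05 -1.733 5
```

```text
time_s: 7.45
ee_pos: [0.5732, 0.2075, 0.1006]
eef_rot: [3.131, 0.008, -1.734]
force: [-0.0, 0.6, -2.6]
grip_width: 0.0597
[0.0006, 0.0005, 0.0101] -0.0
[0.0006, 0.0005, 0.0101] -0.0
[0.0006, 0.0005, 0.0101] -0.0
[0.0006, 0.0005, 0.0101] -0.0
[0.0006, 0.0005, 0.0101] -0.0
```

```bash
python3 -m handwheel '[[[0,0.0005,0.01,0],[0,0.0005,0.01,0],[0,0.0005,0.01,0],[0,0.0005,0.01,0],[0,0.0005,0.007,0],[0,0,0,0]]]'
python3 go.py 0.57 0.205 0.043 -1.733 3
```

```text
time_s: 8.05
ee_pos: [0.5693, 0.2084, 0.0485]
eef_rot: [3.129, 0.007, -1.734]
force: [0.2, 0.2, -2.6]
grip_width: 0.0598
[0.0011, -0.0004, 0.0018] -0.0
[0.0011, -0.0004, 0.0018] -0.0
[0.0011, -0.0004, 0.0018] -0.0
```

```bash
python3 -m handwheel '[[[0.0005,0,0.002,0],[0.0005,0,0.002,0],[0,0,0,0]]]'; python3 -m handwheel '[[[0.0005,0,0.002,0],[0,0,0,0]]]'
```

```text
time_s: 8.35
ee_pos: [0.5695, 0.2075, 0.0446]
eef_rot: [3.13, 0.007, -1.734]
force: [-0.4, -0.5, -2.1]
grip_width: 0.0596
time_s: 8.55
ee_pos: [0.57, 0.2074, 0.0439]
eef_rot: [3.132, 0.008, -1.734]
force: [0.8, 0.6, -3.2]
grip_width: 0.0598
```

```bash
python3 -m handwheel '[[[0,0,0.002,0],[0,0,0,0]]]';  python3 -m handwheel '[[[0,0,0.002,0],[0,0,0,0]]]'
```

```text
time_s: 8.75
ee_pos: [0.5704, 0.2075, 0.0438]
eef_rot: [3.133, 0.009, -1.733]
force: [1.0, -1.0, -2.0]
grip_width: 0.0595
time_s: 8.95
ee_pos: [0.5708, 0.2076, 0.0436]
eef_rot: [3.135, 0.009, -1.733]
force: [-0.1, -0.0, -2.3]
grip_width: 0.0596
```

```bash
python3 -m handwheel '[[[0,0,0.004,0]]]';  python3 -m handwheel '[[[0,0,0,0]]]'
```

```text
time_s: 9.05
ee_pos: [0.5716, 0.2078, 0.0426]
eef_rot: [3.137, 0.01, -1.732]
force: [-18.4, -7.3, 52.1]
grip_width: 0.0594
time_s: 9.15
ee_pos: [0.572, 0.2078, 0.0433]
eef_rot: [3.138, 0.01, -1.732]
force: [0.4, -0.9, -2.7]
grip_width: 0.0596
```

Contact is confirmed: a 52 N spike at TCP z 0.0426, where seating was expected. I open moderately, because the fingers are inside the troughs, and then back off.

```bash
python3 -m handwheel '[[[0,0,0,0],[0,0,0,0],[0,0,0,0],[0,0,0,0]]]' 0.076 
python3 -m handwheel '[[[0,0,-0.01,0],[0,0,-0.02,0],[0,0,-0.03,0],[0,0,-0.04,0],[0,0,-0.04,0],[0,0,-0.04,0],[0,0,0,0]]]'
python3 -m handwheel '[[[0.02,0.02,0,0],[0.04,0.02,0,0],[0.04,0.02,0,0],[0.03,0,0,0],[0,0,0,0],[0,0,0,0]]]'
python3 - <<'E'
from h import *
np.set_printoptions(precision=4,suppress=True)
w=imaging.camera_model('wrist');save('wrist','w6'); save('side','s6'); np.savez('v6.npz',pos=w['position'],att=w['attitude'])
a=cv2.imread('pics/w6.png'); b=cv2.imread('pics/s6.png')[100:220,190:310]
o=np.zeros((384,800,3),'uint8'); o[:,:512]=a; o[:288,512:]=cv2.resize(b,(288,288),interpolation=cv2.INTER_CUBIC); cv2.imwrite('pics/m6.png',o)
E
```

```text
time_s: 9.55
ee_pos: [0.5721, 0.2078, 0.0424]
eef_rot: [3.138, 0.01, -1.733]
force: [0.6, -0.0, -1.1]
grip_width: 0.0759
time_s: 10.25
ee_pos: [0.5717, 0.2055, 0.2321]
eef_rot: [3.137, 0.01, -1.733]
force: [0.6, 1.0, 0.4]
grip_width: 0.0759
time_s: 10.85
ee_pos: [0.4876, 0.0836, 0.2325]
eef_rot: [3.14, 0.011, -1.732]
force: [-0.6, 0.0, 0.5]
grip_width: 0.0762
```

View pics/m6.png

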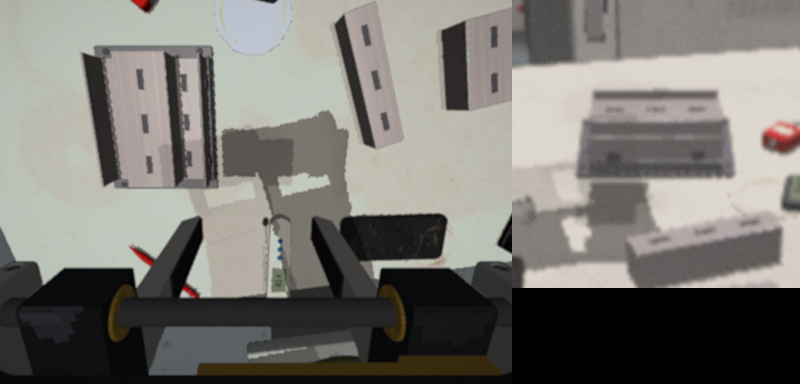

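The channel is nested in the cradle, with its slots at (140,79), (145,123) and (149,164). The side inset shows slots at (614,110), (655,109) and (697,108). Last, a measurement of height and centre.

Run:
```python
from h import *
np.set_printoptions(precision=4,suppress=True)
s=imaging.camera_model('side'); w=imaging.camera_model('wrist'); v=np.load('v6.npz'); w=dict(w,position=v['pos'],attitude=v['att'])
W=[(140,79),(145,123),(149,164)][::-1]
S=[(190+(x-512)*120/288,100+y*120/288) for x,y in [(614,110),(655,109),(697,108)]]
P=[two(w,a,s,b) for a,b in zip(W,S)]
for p in P: print(p)
c=plane(w,W[1],.053); y=-.162; d=c[:2]-[.57,.2055]; print(c,'along/across',d@[np.cos(y),np.sin(y)],d@[-np.sin(y),np.cos(y)])
d=plane(w,W[2],.053)-plane(w,W[0],.053); print(np.arctan2(d[1],d[0]))
```

```text
(array([0.5208, 0.2159, 0.0524]), np.float64(0.0024123064573556654))
(array([0.57  , 0.2063, 0.0543]), np.float64(0.0020933576100823736))
(array([0.6195, 0.1979, 0.0555]), np.float64(0.0005111703164082416))
[0.5711 0.2066 0.053 ] along/across 0.0008635761992424247 0.001281940742055623
-0.1664319902597112
```

Its top is at about 54 mm (53 expected when seated), it is level, and it sits within 2 mm and 0.005 rad of the target. I hand in.

```bash
python3 -c "
from station import ctrl; print(ctrl.hand_in())"
```

```text
the job is handed in; nothing more can be done
None
```

The full-size channel is nested over the two in the cradle, released, and the job was handed in just after 10.9 s on the clock. I set it down until it touched, opened the fingers to 76 mm inside the troughs, then lifted clear.

**Final check, wrist and side views:**

| Measure | Found | Wanted |
|---|---|---|
| Lengthwise offset | 0.9 mm | within 15 mm |
| Crosswise offset | 1.3 mm | within 15 mm |
| Yaw error | about 0.005 rad | below 0.175 rad |
| Top of channel | about 54 mm (52–55.5 along its length, within measuring error) | 53 mm fully seated |

**Checks that disagreed or fell short:**
- **Heights:** early triangulated heights read about 2 mm high: 46 mm against 44 for the channel top, and about 11 mm against 9 for the trough floor.
- **Slot detection:** one automatic fix on the left trough's slots was pulled off by leg shadows, so I used hand-read pixels there.
- **Contact force:** touchdown gave a brief wrist force of about 52 N, under the 120 N limit. It came through the gripped channel.
- **Other channels:** I did not measure the short and narrow channels again at the end. The carry passed well above them, and they look undisturbed in the last pictures.

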